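Load the vial rack into the sampler's free bay

ROBOT

A 7-joint arm with a two-finger parallel gripper is mounted at the origin on a cart in front of the work surface, level with it; the furniture and walls round the work are solid. World frame = base frame: x ahead of the robot, y to its left, z up, the work surface at z = 0. Lengths are in m, angles in rad, forces in N, time in s.
With the tool pointing down it reaches from about 0.4 to 0.925 m from the base axis. Payload 5.6 kg.
Tool frame: the origin (TCP) lies between the finger pads; the fingertips stand 8 mm ahead of it and the grasp point (between the pads) lies 11 mm behind it (manip.tips_ahead is the distance from the TCP to the fingertips, in m); z points along the fingers, y is the line along which they close (so a half turn about z gives the same grasp; the last joint's range is limited). The gripper opens to 85 mm and grips with 20 to 120 N. Pads are 22 mm wide; open, the fingers measure 114 mm over their backs; the gripper's body (76 mm by 85 mm) begins 54 mm behind the grasp point. The pads swing forward as they close: fully open they stand 13 mm farther back than shut.
Start: joints at [-1.372, 0.468, -0.012, 1.603, 0.006, 1.071, -0.056], TCP at [0.156, 0.631, 0.239] pointing down, gripper open.
Joint ranges: [-2.53, 2.53], [-0.31, 2.02], [-1.57, 1.55], [0.28, 2.44], [-1.29, 4.43], [0.15, 1.84], [-2.92, 2.92]. Speed limits (rad/s): [2.57, 2.57, 3.14, 3.14, 3.14, 3.14, 3.14].

INTERFACE

Orientations are given as a unit quaternion [x, y, z, w].
In Python, from cell import manip, cams, order gives the robot as it stands. The module is installed in compiled form; this text tells all that it offers.
- The arm moves only by the tool move_arm, never from a script. Its argument "targets" is a list of rows, each a list of 3 entries, a list of its own where there are three numbers: the shift along the tool's x, y, z in cm, then the turn about the tool's z in rad, then the finger opening in cm, from 0 to 8.54. A call has 1 to 20 rows; each row is the pose to reach, as a shift and turn from the pose commanded when the call began, along the tool's axes at that moment; what a row does not reach only later rows make up. A row lasts 1/10 s, in which the tool goes at most 50 mm and 8.59 degrees, less where a joint would pass 70% of its speed; a pose out of reach is approached as far as the arm can. A call with a gripper value outside its range is refused whole. The fingers move at their own pace and stop on an object; "squeeze" is the grip in N (left out, the last holds). Time passes only in rows, so rows that repeat a pose let the fingers close. It gives the time, the measured TCP pose, the force, the opening and the grip force at its end, in the units of the state.
- manip.get_state(): the state, without advancing time (a new reading comes with each control period).
- cams.capture(name): name is "side" or "top"; returns a dict with "img" (400x640x3 uint8, red, green, blue), "mtx" (3x3 intrinsics, pixels), "D" ([k1, k2, p1, p2, k3] as OpenCV has them; the pictures are not rectified), "rvec" (rotation vector, rad) and "tvec" (3), from world to camera coordinates, as OpenCV has them. Camera axes: x right, y down, z forward; pixel columns grow to the right and rows downward; lengths in m; the calibration is good to about 2 mm. A picture is of the moment at which its call begins. There is no depth.
- order.close_job(): hands the job in; it is judged then, once.
The state is a dict: "time_s": time; "joints": joint angles; "joint_velocities": joint speeds; "effort": joint torques, N m; "ee_pos": TCP position; "eef_rot": TCP orientation; "contact_force": force on the tool from outside, world axes, zero at the start; "ft_torque": the same for the moment, N m; "width": finger opening in m; "finger_force": force on a finger pad.
Only numpy, scipy, OpenCV 4.12 (cv2) and the standard library are available. Lean on these libraries where they do the work, as an engineer would, in place of code of your own. Each camera call takes 0.05 s, during which the arm holds its last target. There are 200 camera calls.

TASK

Load the vial rack that stands on the bench in front of the sampler: with the fingertips only, push it along the bench, tab end last, into line with the empty bay and in between its guide rails until it is fully home against the stop and the roller catch has dropped into its notch. Then press the load key on top of the sampler and let it come back up. Push gently: do not pinch, lift or tip the rack, keep its vials seated, and leave the rack that is already loaded and everything else where it stands.

Things in the scene. Friction and masses are not known exactly. Their poses are not given: they have to be found in the camera images.
- sampler: White bench sampler, fixed, 236 mm wide, with two rack bays side by side at its front, centres 112 mm apart. Origin: on the bench midway between the two bay mouths; x points into the bays (away from the robot), y left, z up. Housing at x = 92 to 176 mm, 52 mm high in front, 60 mm from x = 134 mm on; a gantry rail at x = 140 to 167 mm reaches 110 mm up.
- bay: The empty bay (which of the two varies): two fixed aluminium guide rails 20 mm high, 8 mm thick, 47 mm apart, on the bare bench; flares reach 21 mm out in front of the origin, 65 mm apart at their tips. Origin: on the bench at the mouth, on the lane's centre line; x along the lane to the stop at x = 86 mm, y left, z up.
- bay_stop (a point): Point on the face of the empty bay's rubber stop, on the lane's centre line, 10 mm above the bench, 86 mm from the mouth.
- bay_catch (a joint): Roller catch in the left (+y) rail of the empty bay: an 18 mm roller on a sprung arm, centre 44 mm inside the mouth, standing 5 mm into the lane. 0 rad = at rest, also when the rack is home and the roller sits in its notch; 0.1 to 0.25 rad while the rack's side pushes it out. It resists the entering rack with about 1 to 4 N.
- rack: The vial rack to load: grey plastic, 112 mm long (x), 44 mm wide (y), 30 mm high, one row of four square cells with floors 8 mm up, an upright push tab at its rear (-x) end. Origin: centre of its underside; x points to its front. About 0.3 kg with its vials, slides on the bench. Starts in front of the sampler, askew. Home, its rear stands 26 mm out of the bay's mouth.
- rack_nose (a point): Middle of the rack's front face, 10 mm above its underside (x = 56 mm in the rack's frame). The rack's lower sides are 24 mm high cheeks, each with a 24 mm long, 5 mm deep notch, 30 to 54 mm behind the front face.
- rack_tab (a point): Middle of the outer (rear) face of the rack's push tab, 20 mm above its underside (x = -56 mm in the rack's frame). The tab is 42 mm wide and 42 mm high.
- vial_0: Brown bottle-shaped vial, 22 mm across, 53 mm high, loose in the front cell of the rack; origin at the centre of its underside, 8 mm above the rack's underside.
- vial_2: White vial, 22 mm across, 37 mm high, loose in the second cell from the front of the rack; origin at its underside.
- vial_4: White vial, 22 mm across, 41 mm high, loose in the rearmost cell of the rack (next to the tab); origin at its underside.
- rack_used: A second rack of the same kind, already home in the other bay, its tab end standing 26 mm out of that bay's mouth; same frame as the first. To be left alone.
- vial_1: Brown vial, 22 mm across, 47 mm high, loose in the loaded rack; origin at its underside.
- vial_3: White vial, 22 mm across, 41 mm high, loose in the loaded rack; origin at its underside.
- load_key (a joint): The sampler's load key: round grey push button, 22 mm across, on the front of the housing's top, midway between the bays. 0 = up, 0.005 m = fully down; sprung, fully down takes 4 N.
- load_key_top (a point): Centre of the load key's upper face (moves with the key).
- vial_5: White vial, 22 mm across, 35 mm high, standing on the bench left of the sampler's left bay. To be left alone.
- timer: Small white bench timer, 46 x 56 x 63 mm, standing on the bench right of the sampler. To be left alone.
- tape_roll: Roll of tape, 70 mm across, 19 mm high, lying on the bench at the left. To be left alone.
- marker_0: Black marker pen, 135 mm long, 17 mm thick, lying on the bench at the right. To be left alone.
Not all that is in view belongs to the job. Leave any blue, green or turquoise look-alike of the rack alone.

How it is judged:
By the outcome, as a careful person would: the job done as asked, in the order asked, and still so for the second after the job is handed in, with the robot touching nothing.
It also fails if it takes over 58 s, if anything falls off the work surface, if the arm or the gripper's body presses on something with over 40 N, if the wrist force passes 120 N, or if a joint passes its speed limit or range.

## Working session

There is one attempt and no reset: what is moved stays moved. The work goes in short steps, Python scripts to look and compute and a tool call to move; the robot and the scene stay as the last step left them, time stands still between calls to the robot, and variables do not carry over. Pictures are saved under pics/ and viewed, at most 13 in all, crops included, and the job is handed in when it is done.

Besides the shell and the picture viewer there is one more tool, called after "Request:" by a JSON object that holds its "method" and its "body", one argument or row to a line. move_arm: Moves the arm, as the interface text tells. Its arguments: {"type":"object","properties":{"targets":{"type":"array","items":{"type":"array"}},"squeeze":{"type":"number"}},"required":["targets"]}

```bash
mkdir -p pics
cat > h.py <<'E'
import numpy as np, cv2
from cell import manip, cams, order
def cap(n,f=None):
    c=cams.capture(n)
    if f: cv2.imwrite('pics/'+f,c['img'][:,:,::-1])
    return c
def ray(c,px,z):
    u=cv2.undistortPoints(np.array(px,float).reshape(-1,1,2),c['mtx'],c['D']).reshape(-1,2)
    R=cv2.Rodrigues(c['rvec'])[0]; o=-R.T@np.ravel(c['tvec'])
    d=np.c_[u,np.ones(len(u))]@R
    return o+d*((z-o[2])/d[:,2])[:,None]
def proj(c,P): return cv2.projectPoints(np.array(P,float).reshape(-1,3),c['rvec'],c['tvec'],c['mtx'],c['D'])[0].reshape(-1,2)
E
python3 - <<'E'
from h import *
for n in('top','side'):
    c=cap(n,n+'0.png'); R=cv2.Rodrigues(c['rvec'])[0]; print(n,-R.T@np.ravel(c['tvec']),R[2])
s=manip.get_state(); print(s['time_s'],s['ee_pos'],s['eef_rot'],s['width'],manip.tips_ahead)
E
```

```text
top [0.41581126 0.00244656 1.21444722] [ 0.09781526  0.01199386 -0.99513231]
side [ 0.34404286 -1.21739962  0.80404324] [ 0.13596059  0.84193797 -0.52216393]
0.1 [0.15559561 0.63057046 0.23841079] [ 1.20665496e-01  9.92692872e-01 -8.35007982e-04 -4.37131036e-05] 0.08523989368067955 0.008
```

View pics/top0.png

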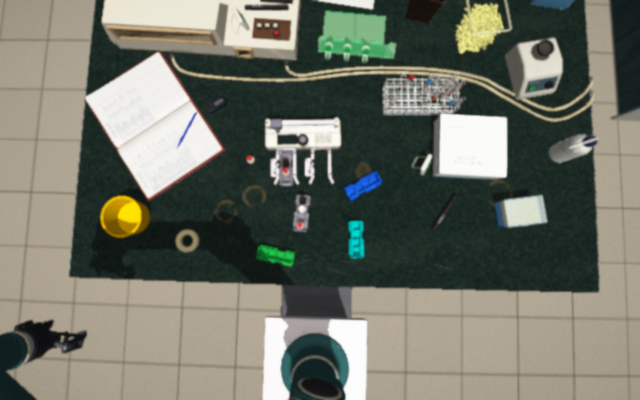

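View pics/side0.png

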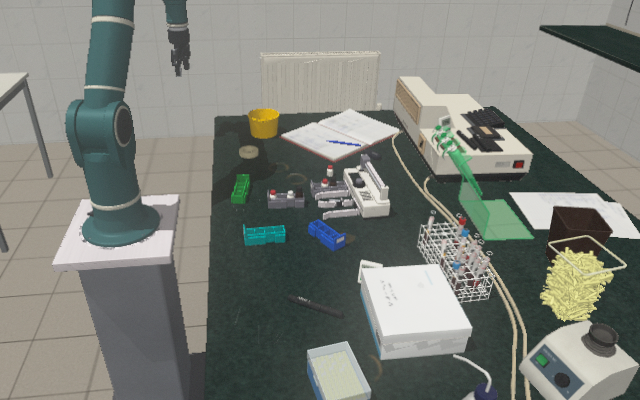

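Top view: the sampler is at (303,150). The loaded rack sits in the left bay (286,167) and the right bay (318,165) is empty. Rack candidates are grey (302,213), blue (363,185), turquoise (356,239) and green (276,255). The grey one fits, because it is the only grey rack, carries vials and stands in front of the sampler. I'll confirm it in enlarged crops.

Run:
```python
import cv2
a=cv2.imread('pics/top0.png')[105:240,255:355]; cv2.imwrite('pics/c1.png',cv2.resize(a,None,fx=4.4,fy=4.4,interpolation=cv2.INTER_CUBIC))
a=cv2.imread('pics/side0.png')[145:225,260:400]; cv2.imwrite('pics/c2.png',cv2.resize(a,None,fx=5.5,fy=5.5,interpolation=cv2.INTER_CUBIC))
```

```text
(no output)
```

View pics/c1.png

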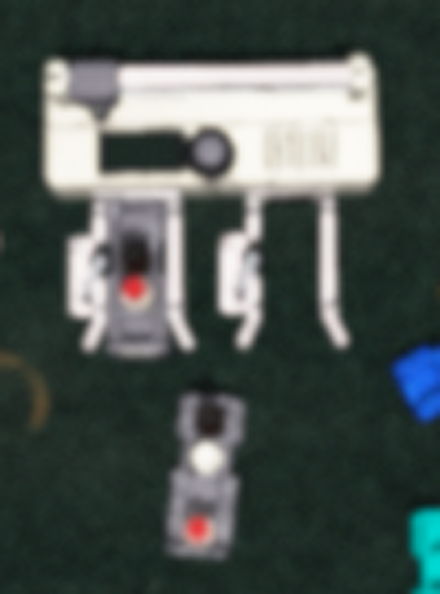

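View pics/c2.png

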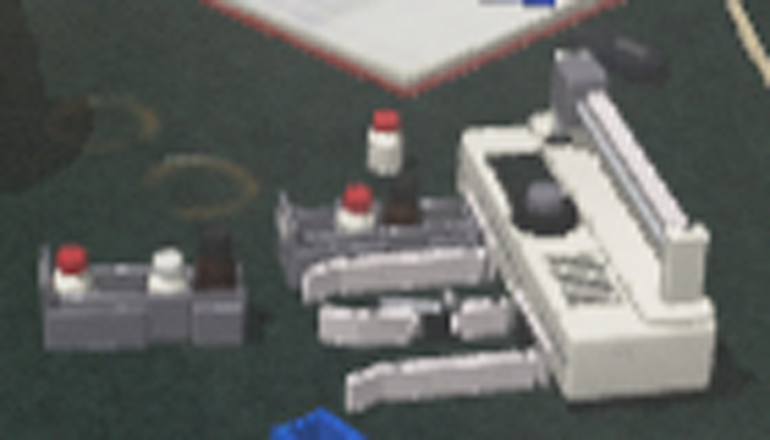

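The crops confirm the grey rack (brown, white and red-capped vials, tab toward the robot) at crop (207,475), askew. The empty bay is the right one, with flare tips at crop (243,347) and (345,345). The key is at (212,152).

```bash
cat >> h.py <<'E'
def rackmask(c,x0,x1,y0,y1):
    im=c['img'].astype(int); m=np.zeros(im.shape[:2],np.uint8)
    m[y0:y1,x0:x1]=(im[y0:y1,x0:x1].sum(2)>210)*255
    return m
def outline(c,box):
    m=rackmask(c,*box)
    k=cv2.morphologyEx(m,cv2.MORPH_CLOSE,np.ones((5,5)))
    cs=max(cv2.findContours(k,0,1)[0],key=cv2.contourArea); return cs.reshape(-1,2)
E
python3 - <<'E'
from h import *
c=cap('top')
f=lambda p:np.array(p)/4.4+[255,105]-.39
P=lambda n,p,z:print(n,(ray(c,f(p),z)*1000).round(1)[:,:2].tolist())
P('tips empty',[(243,347),(345,345)],.02)
P('tips used',[(90,348),(190,348)],.02)
P('rails empty L,R far/near',[(254,203),(254,300),(328,203),(331,300)],.02)
P('housing front corners',[(46,190),(378,190)],.045)
P('key',[(212,152)],.058)
P('used tab rear',[(109,352),(167,352)],.042)
P('rack front deck',[(184,396),(243,398)],.030)
P('rack tab rear',[(168,555),(228,557)],.042)
P('vials',[(197,528)],.049);P('v2',[(207,457)],.045);P('v0',[(211,419)],.061)
h=outline(c,(285,325,190,236)); q=ray(c,h,.033)[:,:2]*1000
print(cv2.minAreaRect(q.astype(np.float32)))
s=cap('side')
# side triangulation checks: side crop pts -> px
g=lambda p:np.array(p)/5.5+[260,145]-.4
S=lambda n,p,z:print('side',n,(ray(s,g(p),z)*1000).round(1)[:,:2].tolist())
S('rack bottom near',[(45,348),(242,347)],0)
S('empty near tip',[(350,385)],.02);S('empty far tip',[(322,318)],.02)
S('key',[(543,190)],.058)
E
```

```text
tips empty [[572.9, 31.4], [576.3, -42.3]]
tips used [[569.3, 142.1], [571.2, 69.7]]
rails empty L,R far/near [[679.0, 26.4], [607.5, 24.4], [680.4, -27.5], [609.0, -31.4]]
housing front corners [[679.2, 175.1], [685.3, -62.4]]
key [[706.7, 56.5]]
used tab rear [[563.9, 125.9], [565.0, 84.7]]
rack front deck [[535.2, 72.3], [534.9, 30.1]]
rack tab rear [[421.6, 79.2], [421.4, 37.1]]
vials [[440.9, 59.1]]
v2 [[491.0, 53.9]]
v0 [[516.5, 51.2]]
((477.8672180175781, 54.99645233154297), (49.063392639160156, 116.0032958984375), 85.79657745361328)
side rack bottom near [[422.3, 42.1], [530.7, 30.4]]
side empty near tip [[577.7, -44.4]]
side empty far tip [[574.0, 23.6]]
side key [[710.8, 85.1]]
```

Request:
{"method": "move_arm", "body": {
  "targets": [
    [[-43.8,-42.8,0],1.28,6.0],
    [[-43.8,-42.8,0],1.28,6.0],
    [[-43.8,-42.8,0],1.28,6.0],
    [[-43.8,-42.8,0],1.28,6.0],
    [[-43.8,-42.8,0],1.28,6.0],
    [[-43.8,-42.8,0],1.28,6.0],
    [[-43.8,-42.8,0],1.28,6.0],
    [[-43.8,-42.8,0],1.28,6.0],
    [[-43.8,-42.8,0],1.28,6.0],
    [[-43.8,-42.8,0],1.28,6.0],
    [[-43.8,-42.8,0],1.28,6.0],
    [[-43.8,-42.8,0],1.28,6.0],
    [[-43.8,-42.8,0],1.28,6.0],
    [[-43.8,-42.8,0],1.28,6.0],
    [[-43.8,-42.8,0],1.28,6.0],
    [[-43.8,-42.8,0],1.28,6.0],
    [[-43.8,-42.8,0],1.28,6.0]
  ]
}}

```text
time_s: 1.9
ee_pos: [0.4778, 0.1121, 0.2392]
eef_rot: [0.689, 0.725, 0.0, -0.0]
contact_force: [0.8, 0.5, 0.1]
width: 0.06
finger_force: 0.0
```

Request:
{"method": "move_arm", "body": {
  "targets": [
    [[0,0,5],0,6.0],
    [[0,0,10],0,6.0],
    [[0,0,15],0,6.0],
    [[0,0,18],0,6.0],
    [[0,0,20],0,6.0],
    [[0,0,21],0,6.0],
    [[0,0,21.7],0,6.0],
    [[0,0,22.2],0,6.0],
    [[0,0,22.2],0,6.0]
  ]
}}

```text
time_s: 2.8
ee_pos: [0.4787, 0.111, 0.0176]
eef_rot: [0.689, 0.724, 0.0, 0.0]
contact_force: [0.2, -0.6, -0.1]
width: 0.0601
finger_force: 0.0
```

Run:
```python
from h import *
a=cap('side')['img'][140:220,250:370,::-1]; b=cap('top')['img'][150:240,255:355,::-1]
k=lambda i,f:cv2.resize(i,None,fx=f,fy=f,interpolation=2)
a=k(a,6.2); b=k(b,5.5); cv2.imwrite('pics/s1.png',k(a,1));
```

```text
(no output)
```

View pics/s1.png

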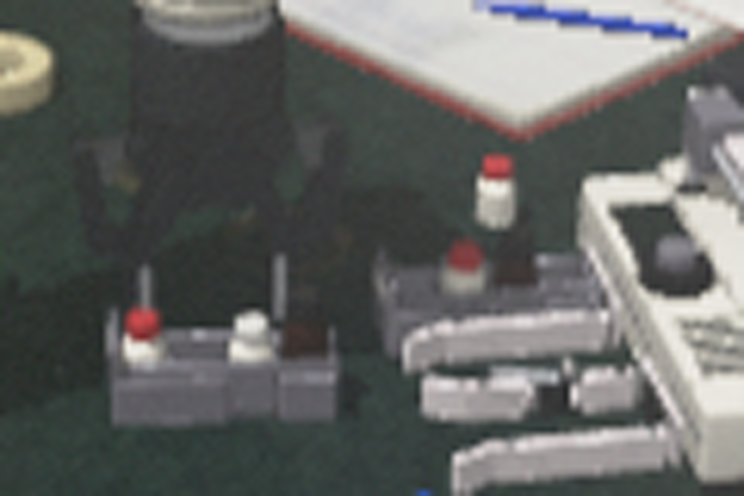

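The side view shows the fingers upright behind the rack's left cheek, at crop columns 145 and 280. They span it well and miss the notch. Next I push sideways, slightly forward.

Request:
{"method": "move_arm", "body": {
  "targets": [
    [[-0.5,0,0],0,6.0],
    [[-1.0,0,0],0,6.0],
    [[-1.3,0,0],0,6.0],
    [[-1.6,0.05,0],0,6.0],
    [[-1.9,0.1,0],0,6.0],
    [[-2.2,0.15,0],0,6.0],
    [[-2.5,0.2,0],0,6.0],
    [[-2.8,0.3,0],0,6.0],
    [[-3.1,0.4,0],0,6.0],
    [[-3.4,0.5,0],0,6.0],
    [[-3.7,0.6,0],0,6.0],
    [[-4.0,0.7,0],0,6.0],
    [[-4.3,0.8,0],0,6.0],
    [[-4.6,0.9,0],0,6.0],
    [[-4.9,1.0,0],0,6.0],
    [[-5.2,1.1,0],0,6.0],
    [[-5.5,1.2,0],0,6.0],
    [[-5.7,1.3,0],0,6.0],
    [[-5.8,1.3,0],0,6.0]
  ]
}}

```text
time_s: 4.8
ee_pos: [0.4945, 0.0531, 0.0173]
eef_rot: [0.69, 0.724, 0.0, 0.0]
contact_force: [0.9, 1.2, -0.3]
width: 0.0601
finger_force: 0.7
```

Run:
```python
from h import *
c=cap('side','s2.png'); a=cv2.imread('pics/s2.png')[140:220,250:370]
cv2.imwrite('pics/s2c.png',cv2.resize(a,None,fx=6.2,fy=6.2,interpolation=2))
print(manip.get_state()['contact_force'])
```

```text
[-0.46738561  0.16984745 -0.44736536]
```

View pics/s2c.png

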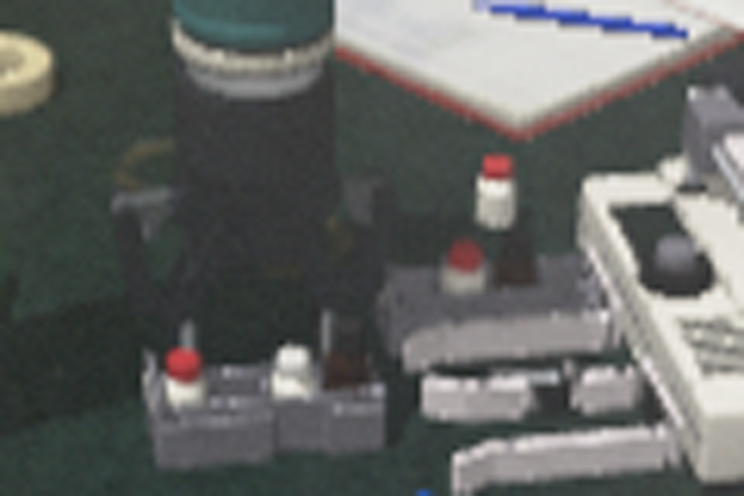

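The rack has followed and turned into line. Its near bottom edge now runs from crop (157,467) to (385,447).

Run:
```python
from h import *
c=cap('side'); g=lambda p:np.array(p)/6.2+[250,140]-.42
print((ray(c,g([(157,467),(385,447)]),0)*1000).round(1)[:,:2])
print('rail R near edge top, tip..', (ray(c,g([(457,468),(500,443),(668,432)]),.02)*1000).round(1)[:,:2])
print('rail L', (ray(c,g([(425,383),(520,385)]),.02)*1000).round(1)[:,:2])
```

```text
[[440.3   0.8]
 [551.8   5.4]]
rail R near edge top, tip.. [[577.4 -46.9]
 [601.5 -28. ]
 [683.5 -27.9]]
rail L [[574.9  29.7]
 [621.   22.4]]
```

Request:
{"method": "move_arm", "body": {
  "targets": [
    [[-0.3,0,0],0,6.0],
    [[-0.6,0,0],0,6.0],
    [[-0.9,0,0],0,6.0],
    [[-1.2,0,0],0,6.0],
    [[-1.5,0,0],0,6.0],
    [[-1.8,0,0],0,6.0],
    [[-2.1,0,0],0,6.0],
    [[-2.4,0,0],0,6.0],
    [[-2.7,0,0],0,6.0],
    [[-2.9,0,0],0,6.0],
    [[-3.0,0,0],0,6.0],
    [[-3.0,0,0],0,6.0],
    [[-2.5,0,0],0,6.0],
    [[-1.0,0,0],0,6.0],
    [[0,0,0],0,6.0],
    [[0,0,-3],0,6.0],
    [[0,0,-8],0,6.0],
    [[4,-4,-12],0,6.0],
    [[8,-8,-12],0,6.0],
    [[12,-10,-12],0,6.0]
  ]
}}

```text
time_s: 6.9
ee_pos: [0.3972, 0.155, 0.1376]
eef_rot: [0.69, 0.723, 0.001, 0.0]
contact_force: [1.3, 0.7, -0.8]
width: 0.06
finger_force: 0.0
```

Run:
```python
from h import *
c=cap('top','t3.png'); a=cv2.imread('pics/t3.png')[105:240,255:355]
cv2.imwrite('pics/t3c.png',cv2.resize(a,None,fx=4.4,fy=4.4,interpolation=2))
```

```text
(no output)
```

View pics/t3c.png

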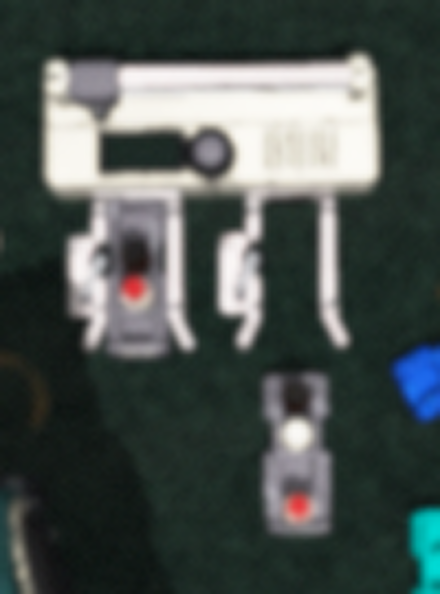

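The rack now sits almost on the lane line: deck front at crop (265–328,376), tab rear at (267–329,533).

Run:
```python
from h import *
c=cap('top')
f=lambda p:np.array(p)/4.4+[255,105]-.39
P=lambda n,p,z:print(n,(ray(c,f(p),z)*1000).round(1)[:,:2].tolist())
P('front',[(265,376),(328,375)],.030)
P('tab',[(267,533),(329,532)],.042)
# subpixel rails / rack sides by row profile
g=cv2.cvtColor(c['img'],cv2.COLOR_RGB2GRAY).astype(float)
def mids(row,x0,x1):
    r=g[row,x0:x1]; t=75; s=np.sign(r-t); i=np.where(s[1:]*s[:-1]<0)[0]
    return [(x0+k+(t-r[k])/(r[k+1]-r[k])) for k in i]
for row in (152,156,160,166,170,172,174,176): 
    m=mids(row,300,340); print(row,(ray(c,[(u,row) for u in m],.02)[:,:2]*1000).round(0).tolist())
for row in (193,196,212,216,220,224): 
    m=mids(row,305,340); q=ray(c,[(m[0],row),(m[-1],row)],.027)[:,:2]*1000; print(row,q.round(1).tolist(),q.mean(0).round(1))
```

```text
front [[551.1, 14.8], [553.0, -30.2]]
tab [[438.9, 10.2], [440.8, -33.3]]
152 [[675.0, 35.0], [675.0, 19.0], [676.0, -19.0], [677.0, -35.0]]
156 [[662.0, 36.0], [662.0, 18.0], [663.0, -19.0], [664.0, -36.0]]
160 [[648.0, 54.0], [649.0, 23.0], [650.0, -19.0], [651.0, -37.0]]
166 [[629.0, 54.0], [630.0, 20.0], [631.0, -20.0], [631.0, -37.0]]
170 [[616.0, 53.0], [617.0, 17.0], [618.0, -20.0], [618.0, -38.0]]
172 [[609.0, 53.0], [610.0, 17.0], [611.0, -20.0], [612.0, -38.0]]
174 [[603.0, 53.0], [604.0, 17.0], [605.0, -21.0], [605.0, -39.0]]
176 [[596.0, 50.0], [597.0, 17.0], [598.0, -22.0], [599.0, -40.0]]
193 [[542.1, 16.3], [543.3, -30.9]] [542.7  -7.3]
196 [[532.6, 15.9], [533.9, -31.8]] [533.2  -7.9]
212 [[482.1, 15.1], [483.5, -34.6]] [482.8  -9.8]
216 [[469.5, 15.5], [469.5, 15.5]] [469.5  15.5]
220 [[457.1, 13.6], [458.4, -34.8]] [457.7 -10.6]
224 [[444.7, 9.9], [445.9, -34.4]] [445.3 -12.3]
```

Request:
{"method": "move_arm", "body": {
  "targets": [
    [[-4,0.7,0],-0.14,1.2],
    [[-8,0.7,0],-0.28,1.2],
    [[-12,0.7,0],-0.42,1.2],
    [[-15,0.7,0],-0.56,1.2],
    [[-16.7,0.7,0],-0.7,1.2],
    [[-16.7,0.7,0],-0.84,1.2],
    [[-16.7,0.7,0],-0.98,1.2],
    [[-16.7,0.7,0],-1.12,1.2],
    [[-16.7,0.7,0],-1.26,1.2],
    [[-16.7,0.7,0],-1.4,1.2],
    [[-16.7,0.7,0],-1.5,1.2],
    [[-16.7,0.7,0],-1.56,1.2],
    [[-16.7,0.7,0],-1.56,1.2],
    [[-16.7,0.7,0],-1.56,1.2]
  ]
}}

```text
time_s: 8.4
ee_pos: [0.4135, -0.0121, 0.1363]
eef_rot: [-0.018, 1.0, -0.0, -0.0]
contact_force: [0.0, 0.6, -0.6]
width: 0.0119
finger_force: 0.0
```

Request:
{"method": "move_arm", "body": {
  "targets": [
    [[0,0,4],0,1.2],
    [[0,0,8],0,1.2],
    [[0,0,10],0,1.2],
    [[0,0,11],0,1.2],
    [[0,0,11.7],0,1.2],
    [[0,0,11.7],0,1.2]
  ]
}}

```text
time_s: 9.0
ee_pos: [0.4136, -0.012, 0.0192]
eef_rot: [-0.019, 1.0, -0.0, -0.0]
contact_force: [-0.3, -0.4, 0.5]
width: 0.0119
finger_force: 0.0
```

Request:
{"method": "move_arm", "body": {
  "targets": [
    [[-0.6,0,0],0,1.2],
    [[-1.1,0,0],0,1.2],
    [[-1.4,0,0],0,1.2],
    [[-1.7,0,0],0,1.2],
    [[-2.0,0.03,0],0,1.2],
    [[-2.3,0.06,0],0,1.2],
    [[-2.6,0.1,0],0,1.2],
    [[-2.9,0.13,0],0,1.2],
    [[-3.2,0.17,0],0,1.2],
    [[-3.5,0.2,0],0,1.2],
    [[-3.8,0.23,0],0,1.2],
    [[-4.1,0.27,0],0,1.2],
    [[-4.4,0.3,0],0,1.2],
    [[-4.7,0.33,0],0,1.2],
    [[-5.0,0.37,0],0,1.2],
    [[-5.3,0.37,0],0,1.2],
    [[-5.6,0.37,0],0,1.2],
    [[-5.8,0.37,0],0,1.2]
  ]
}}

```text
time_s: 10.8
ee_pos: [0.4719, -0.006, 0.0194]
eef_rot: [-0.019, 1.0, -0.0, 0.0]
contact_force: [-1.1, 1.1, -1.0]
width: 0.0121
finger_force: 0.6
```

Run:
```python
from h import *
b=cap('top')['img'][135:240,275:345,::-1]; a=cap('side')['img'][150:220,270:370,::-1]
k=lambda i,f:cv2.resize(i,None,fx=f,fy=f,interpolation=2)
a=k(a,5); b=k(b,4); o=np.zeros((420,790,3),np.uint8); o[:420,:280]=b; o[:350,285:785]=a; cv2.imwrite('pics/m4.png',o)
```

```text
(no output)
```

View pics/m4.png

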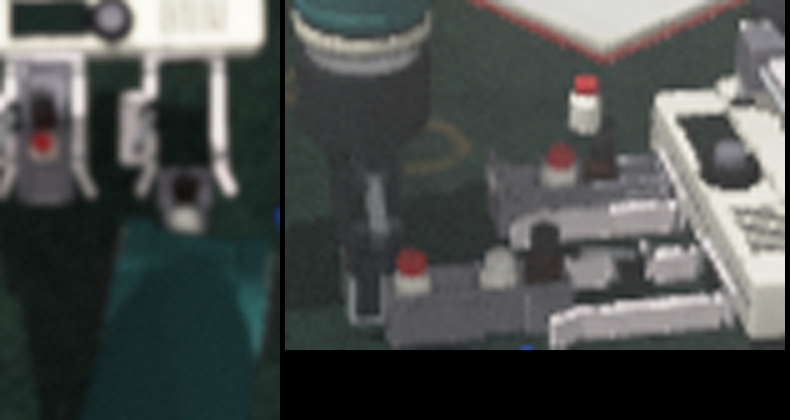

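The nose is centred between the flares (top crop (187,175), rails at 148 and 217). I'll continue straight along the lane.

Request:
{"method": "move_arm", "body": {
  "targets": [
    [[-0.3,0,0],0,1.2],
    [[-0.6,0,0],0,1.2],
    [[-0.9,0,0],0,1.2],
    [[-1.2,0,0],0,1.2],
    [[-1.5,0,0],0,1.2],
    [[-1.8,0,0],0,1.2],
    [[-2.1,0,0],0,1.2],
    [[-2.4,0,0],0,1.2],
    [[-2.7,0,0],0,1.2],
    [[-3.0,0,0],0,1.2],
    [[-3.3,0,0],0,1.2],
    [[-3.6,0,0],0,1.2]
  ]
}}

```text
time_s: 12.1
ee_pos: [0.5079, -0.0046, 0.0194]
eef_rot: [-0.019, 1.0, -0.0, 0.0]
contact_force: [-0.4, -0.4, -1.0]
width: 0.0121
finger_force: 0.6
```

Request:
{"method": "move_arm", "body": {
  "targets": [
    [[-0.25,0,0],0,1.2],
    [[-0.5,0,0],0,1.2],
    [[-0.75,0,0],0,1.2],
    [[-1.0,0,0],0,1.2],
    [[-1.25,0,0],0,1.2],
    [[-1.5,0,0],0,1.2],
    [[-1.75,0,0],0,1.2],
    [[-2.0,0,0],0,1.2],
    [[-2.25,0,0],0,1.2],
    [[-2.5,0,0],0,1.2],
    [[-2.75,0,0],0,1.2],
    [[-3.0,0,0],0,1.2],
    [[-3.25,0,0],0,1.2],
    [[-3.5,0,0],0,1.2]
  ]
}}

```text
time_s: 13.5
ee_pos: [0.5425, -0.0033, 0.0194]
eef_rot: [-0.019, 1.0, -0.0, 0.0]
contact_force: [-3.4, -1.0, -0.2]
width: 0.0119
finger_force: 1.5
```

Request:
{"method": "move_arm", "body": {
  "targets": [
    [[-0.2,0,0],0,1.2],
    [[-0.4,0,0],0,1.2],
    [[-0.6,0,0],0,1.2],
    [[-0.8,0,0],0,1.2],
    [[-1.0,0,0],0,1.2],
    [[-1.15,0,0],0,1.2],
    [[-1.3,0,0],0,1.2]
  ]
}}

```text
time_s: 14.2
ee_pos: [0.5555, -0.0027, 0.0196]
eef_rot: [-0.019, 1.0, 0.0, 0.0]
contact_force: [-3.5, -0.6, 2.8]
width: 0.0123
finger_force: 1.9
```

Request:
{"method": "move_arm", "body": {
  "targets": [
    [[-0.1,0,0],0,1.2],
    [[-0.2,0,0],0,1.2],
    [[-0.25,0,0],0,1.2]
  ]
}}

```text
time_s: 14.5
ee_pos: [0.5576, -0.0028, 0.0195]
eef_rot: [-0.019, 1.0, -0.0, -0.0]
contact_force: [-4.0, -0.7, 4.6]
width: 0.012
finger_force: 2.3
```

Request:
{"method": "move_arm", "body": {
  "targets": [
    [[-0.05,0,0],0,1.2],
    [[-0.1,0,0],0,1.2],
    [[-0.15,0,0],0,1.2],
    [[-0.15,0,0],0,1.2]
  ]
}}

```text
time_s: 14.9
ee_pos: [0.5594, -0.0026, 0.0194]
eef_rot: [-0.019, 1.0, -0.0, 0.0]
contact_force: [-2.8, -0.8, 3.7]
width: 0.0122
finger_force: 1.9
```

Request:
{"method": "move_arm", "body": {
  "targets": [
    [[-0.05,0,0],0,1.2],
    [[-0.1,0,0],0,1.2],
    [[-0.15,0,0],0,1.2],
    [[-0.15,0,0],0,1.2]
  ]
}}

```text
time_s: 15.3
ee_pos: [0.5601, -0.0026, 0.0193]
eef_rot: [-0.019, 1.0, 0.0, -0.001]
contact_force: [-5.3, 0.7, 4.6]
width: 0.0119
finger_force: 2.8
```

Request:
{"method": "move_arm", "body": {
  "targets": [
    [[-0.05,0,0],0,1.2],
    [[-0.1,0,0],0,1.2],
    [[-0.15,0,0],0,1.2],
    [[-0.15,0,0],0,1.2]
  ]
}}

```text
time_s: 15.7
ee_pos: [0.5601, -0.0026, 0.0191]
eef_rot: [-0.019, 1.0, 0.0, -0.002]
contact_force: [-9.1, -0.8, 6.8]
width: 0.012
finger_force: 4.6
```

Run:
```python
from h import *
a=cap('side')['img'][150:220,290:390,::-1]
cv2.imwrite('pics/m5.png',cv2.resize(a,None,fx=7.8,fy=7.8,interpolation=2))
```

```text
(no output)
```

View pics/m5.png

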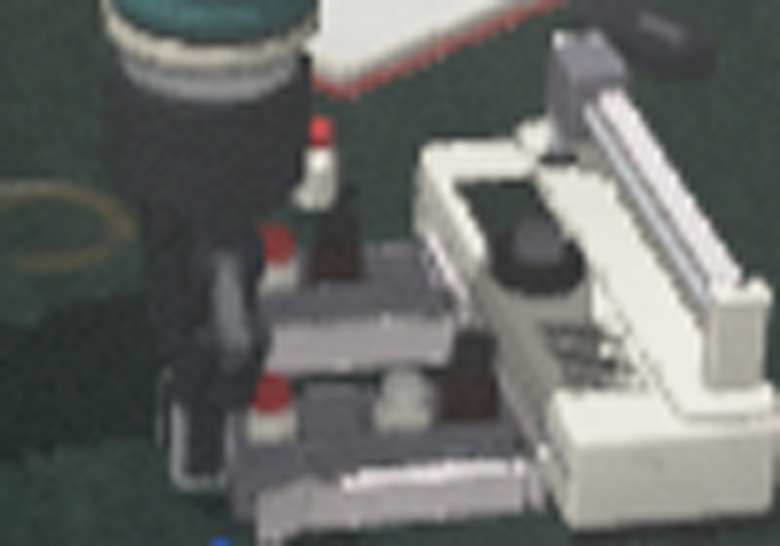

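The tip stopped at x=0.5601 and the force rose to 9 N, so the rack is against the stop with its vials seated. I'll back off, lift and measure.

Request:
{"method": "move_arm", "body": {
  "targets": [
    [[0.2,0,0],0,1.2],
    [[0.6,0,0],0,1.2],
    [[1.2,0,0],0,1.2],
    [[2,0,0],0,1.2],
    [[2,0,-3],0,0.6],
    [[2,0,-7],0,0],
    [[4,0,-11],0,0],
    [[8,0,-13],0,0],
    [[13,0,-13],0,0],
    [[16,0,-13],0,0],
    [[16,0,-13],0,0]
  ]
}}

```text
time_s: 16.85
ee_pos: [0.3978, -0.0087, 0.1493]
eef_rot: [-0.019, 1.0, 0.001, -0.001]
contact_force: [0.2, 0.0, 0.5]
width: 0.0001
finger_force: 0.0
```

Run:
```python
from h import *
c=cap('top','t6.png'); a=cv2.imread('pics/t6.png')[105:240,255:355]
cv2.imwrite('pics/t6c.png',cv2.resize(a,None,fx=4.4,fy=4.4,interpolation=2))
f=lambda p:np.array(p)/4.4+[255,105]-.39
s=cap('side'); g=lambda p:np.array(p)/7.8+[290,150]-.44
for z in(.062,.066,.07,.074): print(z,(ray(c,f([(211,152)]),z)*1000).round(1)[0,:2],(ray(s,g([(542,228)]),z)*1000).round(1)[0,:2])
print(manip.get_state()['ee_pos'])
```

```text
0.062 [705.7  57. ] [711.6  80.1]
0.066 [704.6  56.8] [709.6  73.1]
0.07 [703.6  56.6] [707.6  66.1]
0.074 [702.6  56.4] [705.6  59.1]
[ 0.40273766 -0.00841272  0.1499521 ]
```

View pics/t6c.png

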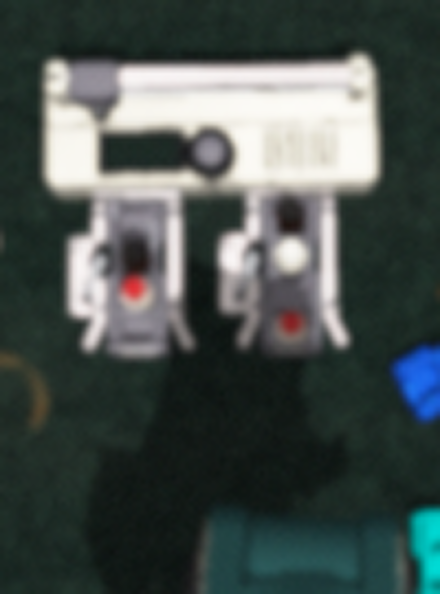

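Both tab rears line up at crop row 355, so the rack is home. The key is at about (0.703, 0.057) with its top near z=0.07. I'll move above it with the fingers shut.

Request:
{"method": "move_arm", "body": {
  "targets": [
    [[-5,0.9,0],0,0],
    [[-10,1.8,0],0,0],
    [[-15,2.7,0],0,0],
    [[-20,3.6,0],0,0],
    [[-25,4.5,0],0,0],
    [[-28,5.1,0],0,0],
    [[-30.2,5.45,0],0,0],
    [[-30.2,5.45,2],0,0],
    [[-30.2,5.45,4],0,0],
    [[-30.2,5.45,5.5],0,0],
    [[-30.2,5.45,5.5],0,0]
  ]
}}

```text
time_s: 18.05
ee_pos: [0.7008, 0.0574, 0.091]
eef_rot: [-0.019, 1.0, -0.0, -0.002]
contact_force: [0.4, 0.2, 0.5]
width: -0.0003
finger_force: 0.0
```

Request:
{"method": "move_arm", "body": {
  "targets": [
    [[-0.2,0,0.2],0,0],
    [[-0.2,0,0.4],0,0],
    [[-0.2,0,0.6],0,0],
    [[-0.2,0,0.8],0,0],
    [[-0.2,0,0.8],0,0]
  ]
}}

```text
time_s: 18.55
ee_pos: [0.704, 0.0574, 0.0866]
eef_rot: [-0.019, 1.0, 0.0, 0.0]
contact_force: [-0.5, -0.6, -0.3]
width: -0.0002
finger_force: 0.0
```

Request:
{"method": "move_arm", "body": {
  "targets": [
    [[0,0,0.1],0,0],
    [[0,0,0.2],0,0],
    [[0,0,0.3],0,0],
    [[0,0,0.3],0,0]
  ]
}}

```text
time_s: 18.95
ee_pos: [0.704, 0.0574, 0.0832]
eef_rot: [-0.019, 1.0, -0.0, -0.0]
contact_force: [0.7, 0.5, 0.4]
width: -0.0002
finger_force: 0.0
```

Request:
{"method": "move_arm", "body": {
  "targets": [
    [[0,0,0.1],0,0],
    [[0,0,0.2],0,0],
    [[0,0,0.3],0,0],
    [[0,0,0.4],0,0],
    [[0,0,0.4],0,0]
  ]
}}

```text
time_s: 19.45
ee_pos: [0.7041, 0.0574, 0.0795]
eef_rot: [-0.019, 1.0, 0.0, 0.0]
contact_force: [-0.4, -0.8, 2.1]
width: -0.0001
finger_force: 1.0
```

Request:
{"method": "move_arm", "body": {
  "targets": [
    [[0,0,0.1],0,0],
    [[0,0,0.2],0,0],
    [[0,0,0.3],0,0],
    [[0,0,0.3],0,0]
  ]
}}

```text
time_s: 19.85
ee_pos: [0.7041, 0.0574, 0.0765]
eef_rot: [-0.019, 1.0, 0.0, 0.0]
contact_force: [-1.2, 0.1, 3.7]
width: -0.0001
finger_force: 1.8
```

Request:
{"method": "move_arm", "body": {
  "targets": [
    [[0,0,0.1],0,0],
    [[0,0,0.2],0,0],
    [[0,0,0.2],0,0]
  ]
}}

```text
time_s: 20.15
ee_pos: [0.7042, 0.0574, 0.076]
eef_rot: [-0.019, 1.0, 0.0, 0.0]
contact_force: [-4.8, -0.4, 12.1]
width: 0.0003
finger_force: 5.9
```

The key bottomed out (hard stop at 12 N). I'll release it and retreat.

Request:
{"method": "move_arm", "body": {
  "targets": [
    [[0,0,-0.3],0,0],
    [[0,0,-0.8],0,0],
    [[0,0,-1.8],0,0],
    [[0,0,-4],0,0],
    [[0,0,-8],0,0],
    [[4,0,-12],0,0],
    [[9,0,-14],0,0],
    [[14,0,-14],0,0],
    [[19,0,-14],0,0],
    [[24,0,-14],0,0],
    [[28,0,-14],0,0],
    [[28,0,-14],0,0]
  ]
}}

```text
time_s: 21.35
ee_pos: [0.4172, 0.0462, 0.2135]
eef_rot: [-0.02, 1.0, 0.0, -0.003]
contact_force: [1.2, -0.6, 0.6]
width: 0.0002
finger_force: 0.0
```

Run:
```python
from h import *
b=cap('top')['img'][105:240,255:355,::-1]; a=cap('side')['img'][150:220,290:390,::-1]
k=lambda i,f:cv2.resize(i,None,fx=f,fy=f,interpolation=2)
o=np.zeros((410,800,3),np.uint8); b=k(b,3); o[:405,:300]=b; a=k(a,4.9); o[:a.shape[0],305:305+a.shape[1]]=a; cv2.imwrite('pics/m7.png',o)
```

```text
(no output)
```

View pics/m7.png

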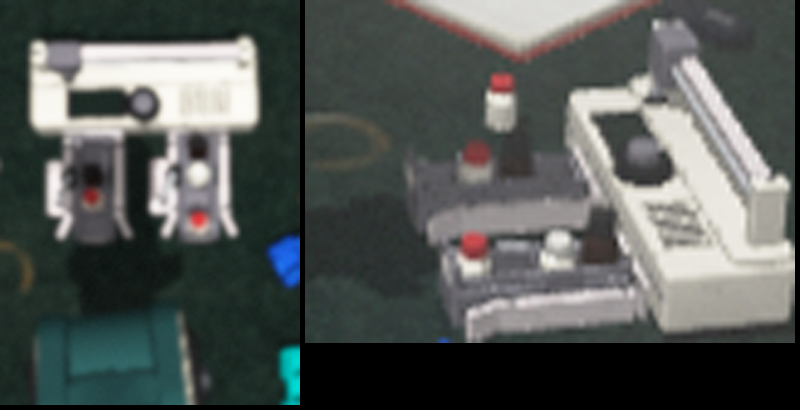

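The rack is home level with the used one (tab rears at row ~238), its vials are seated and the key is up. I'm handing the job in.

```bash
python3 -c "
from cell import order
print(order.close_job())"
```

```text
the job is handed in; nothing more can be done
None
```

The rack is pushed fully home in the right-hand bay with its vials seated, the load key was pressed fully down and came back up, and the job was handed in at about 21 s; I judged the catch to be in its notch from where the rack stopped and the push force, not from a view of the roller.

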